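Load four keyed collars onto the drivetrain jig

ROBOT

A 7-joint arm with a two-finger parallel gripper is mounted at the origin on the work surface. World frame = base frame: x ahead of the robot, y to its left, z up, the work surface at z = 0. Lengths are in mm, angles in rad, forces in N, time in s.
With the tool pointing down it reaches from about 400 to 875 mm from the base axis. Payload 4.4 kg.
Tool frame: the origin (TCP) lies midway between the tips of the shut fingers; the grasp point (between the pads) lies grasp_offset behind it (grasp_offset is the distance from the TCP to the grasp point, in mm); z points along the fingers, y is the line along which they close (so a half turn about z gives the same grasp; the last joint's range is limited). The gripper opens to 85 mm and grips with 20 to 120 N. Pads are 22 mm wide; open, the fingers measure 114 mm over their backs; the gripper's body (76 mm by 85 mm) begins 54 mm behind the grasp point. The pads swing forward as they close: fully open they stand 13 mm farther back than shut.
Start: joints at [1.184, 0.628, 0.038, 1.517, -0.027, 0.996, -0.02], TCP at [204.99, -616.844, 231.313] pointing down, gripper open.
Joint ranges: [-3.06, 3.06], [-0.37, 2.12], [-1.25, 1.32], [0.18, 2.47], [-1.1, 4.24], [0.23, 1.98], [-2.94, 2.94]. Speed limits (rad/s): [2.57, 2.57, 3.14, 3.14, 3.14, 3.14, 3.14].

INTERFACE

Orientations are given as [roll, pitch, yaw] about the fixed x, y, z axes, in that order (R = Rz(yaw) Ry(pitch) Rx(roll)).
In Python, from cell import * gives the robot as it stands. The module is installed in compiled form; this text tells all that it offers.
- The arm moves only by the shell command python3 -m jog 'ROWS'. ROWS is a JSON object of lists of equal length, an entry for each row: "angular": the turn, a rotation vector about the tool's x, y, z in degrees, a list of three; "travel": the shift along the tool's x, y, z in cm, a list of three; "fingers": the closure, from 0 (fully open) to 1 (shut). In form: {"angular": [[rx, ry, rz], ...], "travel": [[tx, ty, tz], ...], "fingers": [fingers, ...]}. A call has 1 to 5 rows; each row is the pose to reach, as a shift and turn from the pose commanded when the call began, along the tool's axes at that moment; what a row does not reach only later rows make up. A row lasts 1/8 s, in which the tool goes at most 62.5 mm and 10.7 degrees, less where a joint would pass 70% of its speed; a pose out of reach is approached as far as the arm can. A call with a gripper value outside its range is refused whole. The fingers move at their own pace and stop on an object; the grip force is fixed at half the most. Time passes only in rows, so rows that repeat a pose let the fingers close. It gives the time, the measured TCP pose, the force and the opening at its end, in the units of the state.
- read_state(): the state, without advancing time (a new reading comes with each control period).
- get_image(name): name is "scene" or "top" or "wrist"; returns the picture (480x640x3 uint8, red, green, blue); there is no depth.
- camera_model(name): a dict with "mtx" (3x3 intrinsics, pixels), "T" (4x4, takes a point from camera to world coordinates). Camera axes: x right, y down, z forward; pixel columns grow to the right and rows downward; lengths in mm; the calibration is good to about 2 mm. A picture is of the moment at which its call begins: read the wrist's pose just before it. camera_model takes no time and is no camera call; for the wrist camera it gives the pose at the moment of the call.
- finish_job(): hands the job in, once; it reports no verdict.
The state is a dict: "clock": time; "qpos": joint angles; "qd": joint speeds; "tau": joint torques, N m; "eef_pos": TCP position; "tool_rot": TCP orientation; "force": force on the tool from outside, world axes, zero at the start; "torque": the same for the moment, N m; "width": finger opening in mm.
Only numpy, scipy, OpenCV 4.12 (cv2) and the standard library are available. Lean on these libraries where they do the work, as an engineer would, in place of code of your own. Each camera call takes 0.05 s, during which the arm holds its last target. There are 200 camera calls.

TASK

Move the row of four D-bore collars from the plywood storage board to the grey jig, so that the row on the jig follows the order of its coloured base discs: each collar goes on the D-post whose disc has the collar's own colour. Turn each collar so that its flat meets the flat of its post (their stripes pointing the same way), lower it fully home on the disc and let go of it. Leave the glue bottle and the drill battery undisturbed.

Things in the scene. Friction and masses are not known exactly. Their poses are not given: they have to be found in the camera images.
- red_collar: Loose red plastic ring, 58 mm across, 34 mm tall. Origin: ring centre at its underside, z up. D-shaped through hole, 39.6 mm in diameter with a flat 4.8 mm from the axis on the +x side, which a white stripe on top marks. Starts on a plywood board (top 18 mm above the table), any way round, loose on a pin 5 mm thick, 20 mm tall. Row pitch 100 mm. 40 to 85 g.
- yellow_collar: Loose yellow plastic ring, 58 mm across, 34 mm tall. Origin: ring centre at its underside, z up. D-shaped through hole, 39.6 mm in diameter with a flat 4.8 mm from the axis on the +x side, which a black stripe on top marks. Starts on a plywood board (top 18 mm above the table), any way round, loose on a pin 5 mm thick, 20 mm tall. Row pitch 100 mm. 40 to 85 g.
- blue_collar: Loose blue plastic ring, 58 mm across, 34 mm tall. Origin: ring centre at its underside, z up. D-shaped through hole, 39.6 mm in diameter with a flat 4.8 mm from the axis on the +x side, which a white stripe on top marks. Starts on a plywood board (top 18 mm above the table), any way round, loose on a pin 5 mm thick, 20 mm tall. Row pitch 100 mm. 40 to 85 g.
- green_collar: Loose green plastic ring, 58 mm across, 34 mm tall. Origin: ring centre at its underside, z up. D-shaped through hole, 39.6 mm in diameter with a flat 4.8 mm from the axis on the +x side, which a white stripe on top marks. Starts on a plywood board (top 18 mm above the table), any way round, loose on a pin 5 mm thick, 20 mm tall. Row pitch 100 mm. 40 to 85 g.
- red_post: Fixed steel D-post on a red disc (76 mm across, 4 mm thick) on a grey board. Origin: post axis, underside of the disc, 18 mm above the table. Post 32 mm in diameter, flat 1 mm from the axis on the +x side, which a white stripe marks; straight to 12 mm, tapering to its top at 42 mm above origin. A collar enters with flats together (within 13 degrees, 3.8 mm play), stripes alike. Pitch 100 mm.
- yellow_post: Fixed steel D-post on a yellow disc (76 mm across, 4 mm thick) on a grey board. Origin: post axis, underside of the disc, 18 mm above the table. Post 32 mm in diameter, flat 1 mm from the axis on the +x side, which a black stripe marks; straight to 12 mm, tapering to its top at 42 mm above origin. A collar enters with flats together (within 13 degrees, 3.8 mm play), stripes alike. Pitch 100 mm.
- blue_post: Fixed steel D-post on a blue disc (76 mm across, 4 mm thick) on a grey board. Origin: post axis, underside of the disc, 18 mm above the table. Post 32 mm in diameter, flat 1 mm from the axis on the +x side, which a white stripe marks; straight to 12 mm, tapering to its top at 42 mm above origin. A collar enters with flats together (within 13 degrees, 3.8 mm play), stripes alike. Pitch 100 mm.
- green_post: Fixed steel D-post on a green disc (76 mm across, 4 mm thick) on a grey board. Origin: post axis, underside of the disc, 18 mm above the table. Post 32 mm in diameter, flat 1 mm from the axis on the +x side, which a white stripe marks; straight to 12 mm, tapering to its top at 42 mm above origin. A collar enters with flats together (within 13 degrees, 3.8 mm play), stripes alike. Pitch 100 mm.
- glue_bottle: Bystander, not to be disturbed: standing white glue bottle with an orange cap, 56 mm across, 140 mm tall. Origin: centre of its underside.
- battery_pack: Bystander, not to be disturbed: black and yellow drill battery, 115 x 75 mm, 73 mm tall. Origin: centre of its underside.

How it is judged (in metres and radians):
At the end, for the whole second after the job is handed in: Each of the four collars sits on the post of its own colour: centre within 7 mm of the post's axis, underside resting on the disc (within 3 mm), upright within 4.5 degrees, its flat on the side of the post's flat, released and at rest (horizontal distance between red_collar and red_post below 0.007 m and z of red_collar in the frame of red_post between 0.001 and 0.007 m and angle between each of red_collar, yellow_collar, blue_collar, green_collar's own z axis and vertical below 0.08 rad and angle between the x axis of red_collar and the x axis of red_post, either way round below 0.8 rad and linear speed of each of red_collar, yellow_collar, blue_collar, green_collar below 0.01 m/s and horizontal distance between yellow_collar and yellow_post below 0.007 m and z of yellow_collar in the frame of yellow_post between 0.001 and 0.007 m and angle between the x axis of yellow_collar and the x axis of yellow_post, either way round below 0.8 rad and horizontal distance between blue_collar and blue_post below 0.007 m and z of blue_collar in the frame of blue_post between 0.001 and 0.007 m and angle between the x axis of blue_collar and the x axis of blue_post, either way round below 0.8 rad and horizontal distance between green_collar and green_post below 0.007 m and z of green_collar in the frame of green_post between 0.001 and 0.007 m and angle between the x axis of green_collar and the x axis of green_post, either way round below 0.8 rad); the robot touches nothing.
It fails at once if the glue bottle is pushed more than 25 mm from its place or tipped over (distance of glue_bottle from where it was at the start of the episode above 0.025 m or angle between glue_bottle's own z axis and vertical above 0.5 rad).
It fails at once if the drill battery is pushed more than 25 mm from its place or tipped over (distance of battery_pack from where it was at the start of the episode above 0.025 m or angle between battery_pack's own z axis and vertical above 0.5 rad).
It also fails if it takes over 112 s, if anything falls off the work surface, if the arm or the gripper's body presses on something with over 40 N, if the wrist force passes 120 N, or if a joint passes its speed limit or range.

## Working session

There is one attempt and no reset: what is moved stays moved. The work goes in short steps, Python scripts to look and compute and a shell command to move; the robot and the scene stay as the last step left them, time stands still between calls to the robot, and variables do not carry over. Pictures are saved under pics/ and viewed, on a budget of 14 in all, crops included, one or two more only if the job needs it, and the job is handed in when it is done.

```bash
mkdir -p pics; python3 - <<'E'
from cell import *
import cv2
s=read_state();print(s)
for n in("top","scene"):
    im=get_image(n);cv2.imwrite(f"pics/{n}0.png",im[:,:,::-1]);m=camera_model(n);print(n,m)
print(camera_model("wrist"))
E
```

```text
{'clock': 0.0, 'qpos': array([ 1.18421693,  0.62937384,  0.03846593,  1.51839146, -0.02697592,
        0.99630307, -0.02000372]), 'qd': array([-2.52184117e-04, -9.86017234e-04, -4.86365694e-04, -7.64014563e-04,
       -2.29876065e-04,  1.16086784e-03,  5.38605438e-05]), 'tau': array([-4.63994274e-04, -5.63406837e+01,  1.22603294e+00, -1.93447423e+01,
        1.10198051e-02,  1.06694992e-02, -7.19116233e-07]), 'eef_pos': array([ 204.75306177, -616.23148589,  230.36408377]), 'tool_rot': array([-3.13963651e+00,  6.21547434e-05,  3.20768912e-01]), 'force': array([ 0.54900019, -0.62459214,  0.08630451]), 'torque': array([-0.00521482,  0.04005329,  0.0037054 ]), 'width': 85.58311265362987}
top {'mtx': array([[465.14345002,   0.        , 324.01521226],
       [  0.        , 465.14345002, 244.61046933],
       [  0.        ,   0.        ,   1.        ]]), 'T': array([[-1.31139757e-02, -9.85192285e-01,  1.70950827e-01,
         3.22522192e+02],
       [-9.99868166e-01,  1.45573764e-02,  7.19252520e-03,
        -8.74363098e+00],
       [-9.57461588e-03, -1.70833968e-01, -9.85253309e-01,
      
[... 432 characters left out ...]
 -4.54173788e+01],
       [-1.49009655e-02, -5.32103639e-01, -8.46548096e-01,
         1.10498971e+03],
       [ 0.00000000e+00,  0.00000000e+00,  0.00000000e+00,
         1.00000000e+00]])}
{'mtx': array([[401.69591672,   0.        , 327.2141715 ],
       [  0.        , 401.69591672, 235.91466464],
       [  0.        ,   0.        ,   1.        ]]), 'T': array([[ 3.14964028e-01, -9.15107792e-01, -2.51744694e-01,
         2.68333170e+02],
       [-9.49102858e-01, -3.04015973e-01, -8.23289376e-02,
        -5.95386757e+02],
       [-1.19455569e-03,  2.64862262e-01, -9.64285515e-01,
         3.74033126e+02],
       [ 0.00000000e+00,  0.00000000e+00,  0.00000000e+00,
         1.00000000e+00]])}
```

View pics/top0.png

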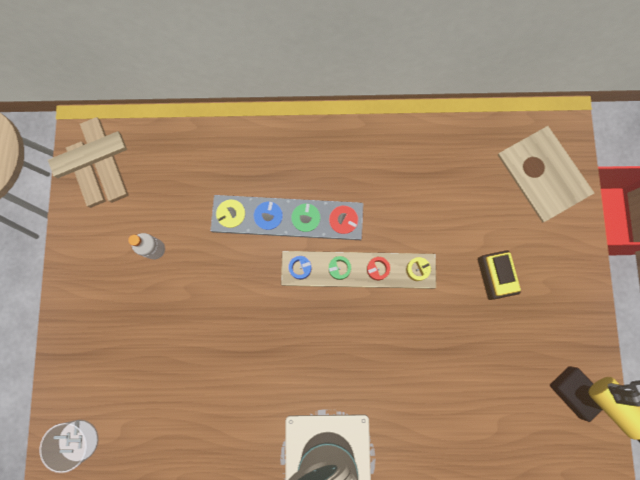

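View pics/scene0.png

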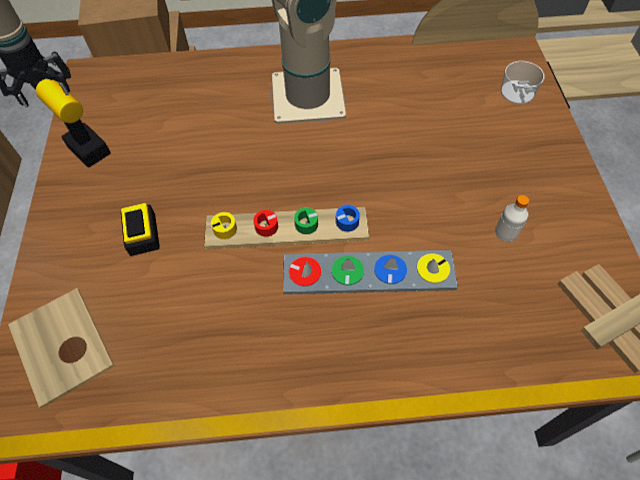

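```bash
cat > h.py <<'E'
from cell import *
import cv2, numpy as np, math
from scipy.optimize import least_squares
H={'red':[(0,8),(172,180)],'yellow':[(22,35)],'green':[(50,80)],'blue':[(100,125)]}
def shot(n):
    m=camera_model(n); im=get_image(n); return im,m
def toplane(px,m,z):
    px=np.asarray(px,float).reshape(-1,2)
    d=np.c_[px,np.ones(len(px))]@np.linalg.inv(m['mtx']).T@m['T'][:3,:3].T; o=m['T'][:3,3]
    return o[:2]+d[:,:2]*((z-o[2])/d[:,2:])
def proj(p,m):
    c=m['T'][:3,:3].T@(np.asarray(p,float)-m['T'][:3,3]); u=m['mtx']@c; return u[:2]/u[2]
def measure(im,m,col,kind,roi=None,near=None,dark=None):
    """kind: 'collar' (rim r29 at z), 'disc' (r38 at z22). returns centre, radius, stripe angle deg"""
    R,z={'collar':(29,52),'placed':(29,56),'disc':(38,22)}[kind]
    hsv=cv2.cvtColor(im,cv2.COLOR_RGB2HSV); M=np.zeros(im.shape[:2],np.uint8)
    for a,b in H[col]: M|=cv2.inRange(hsv,(a,110,60),(b,255,255))
    k=np.zeros_like(M)
    if roi: k[roi[1]:roi[3],roi[0]:roi[2]]=1
    if near is not None:
        yy,xx=np.mgrid[:M.shape[0],:M.shape[1]]
        q=toplane(np.c_[xx.ravel(),yy.ravel()],m,z)
        k=(np.hypot(*(q-near).T)<48).reshape(M.shape).astype(np.uint8)
    M=M*k
    n,l,st,_=cv2.connectedComponentsWithStats(M)
    big=[i for i in range(1,n) if st[i,4]>0.15*st[1:,4].max()]
    M=np.isin(l,big).astype(np.uint8)
    ct=np.vstack(cv2.findContours(M,cv2.RETR_EXTERNAL,cv2.CHAIN_APPROX_NONE)[0])
    h=cv2.convexHull(ct).reshape(-1,2); P=toplane(h,m,z); c=P.mean(0); r=R
    for _ in range(4):
        v=c-m['T'][:2,3]; v/=np.linalg.norm(v)
        e=(P-c)/np.linalg.norm(P-c,axis=1)[:,None]; use=e@v>(-.15 if kind!='disc' else -2)
        f=least_squares(lambda t:np.hypot(*(P[use]-t[:2]).T)-R,c,loss='soft_l1'); c=f.x
    r=np.hypot(*(P[use]-c).T).mean()
    ys,xs=np.nonzero(np.ones_like(M)); q=toplane(np.c_[xs,ys],m,z)-c; rr=np.hypot(*q.T)
    S=hsv[ys,xs,1];V=hsv[ys,xs,2]
    rng=(rr>(13 if kind!='disc' else 18))&(rr<R-3)
    sel=rng&((V<70) if col=='yellow' else (S<60)&(V>190))
    w=q[sel]; a=math.degrees(math.atan2(*w.mean(0)[::-1])) if len(w) else None
    return c.round(1),round(r,1),None if a is None else round(a,1),int(sel.sum()),(round(float(np.hypot(*w.mean(0))),1) if len(w) else 0)
E
python3 - <<'E'
import cell;print([n for n in dir(cell) if n[0]!='_'], getattr(cell,'grasp_offset',None))
from h import *
im=cv2.cvtColor(cv2.imread('pics/top0.png'),cv2.COLOR_BGR2RGB);m=camera_model('top')
for c in H:
    print(c,'collar',measure(im,m,c,'collar',(270,245,450,292)),'disc',measure(im,m,c,'disc',(205,190,370,242)))
im=cv2.cvtColor(cv2.imread('pics/scene0.png'),cv2.COLOR_BGR2RGB);m=camera_model('scene')
for c in H:
    print(c,'collar',measure(im,m,c,'collar',(205,200,370,245)),'disc',measure(im,m,c,'disc',(280,248,460,295)))
E
```

```text
['MotionError', 'camera_model', 'finish_job', 'get_image', 'grasp_offset', 'read_state'] 18.700000000000003
red collar (array([ 463.5, -136.2]), np.float64(28.9), 126.2, 34, 7.4) disc (array([597.3, -51. ]), np.float64(36.9), -116.9, 20, 26.2)
yellow collar (array([ 459.7, -235.5]), np.float64(28.4), None, 0, 0) disc (array([617.3, 248.4]), np.float64(35.9), None, 0, 0)Traceback (most recent call last):
  File "<stdin>", line 5, in <module>
  File "h.py", line 28, in measure
    ct=np.vstack(cv2.findContours(M,cv2.RETR_EXTERNAL,cv2.CHAIN_APPROX_NONE)[0])
    return _nx.concatenate(arrs, 0, dtype=dtype, casting=casting)
           ~~~~~~~~~~~~~~~^^^^^^^^^^^^^^^^^^^^^^^^^^^^^^^^^^^^^^^
ValueError: need at least one array to concatenate
```

```bash
python3 - <<'E'
import cv2
im=cv2.imread('pics/top0.png');h=cv2.cvtColor(im,cv2.COLOR_BGR2HSV)
for n,(x,y) in dict(gd=(296,224),gc=(345,276),ystr=(221,219),ycs=(424,266),bd=(258,222),bstr=(270,206),rstr=(352,225),bcs=(306,265),hole=(380,269)).items(): print(n,h[y-1:y+2,x-1:x+2].reshape(-1,3).tolist())
E
```

```text
gd [[66, 98, 201], [66, 98, 202], [66, 100, 201], [66, 100, 202], [66, 99, 201], [66, 99, 200], [66, 99, 201], [66, 100, 202], [66, 97, 202]]
gc [[65, 92, 205], [65, 96, 205], [66, 98, 203], [65, 97, 203], [65, 98, 201], [63, 93, 179], [64, 95, 185], [58, 86, 149], [41, 71, 133]]
ystr [[26, 69, 107], [8, 35, 87], [20, 48, 95], [12, 42, 91], [26, 75, 112], [29, 105, 156], [29, 106, 156], [30, 117, 205], [30, 115, 228]]
ycs [[30, 107, 172], [28, 91, 137], [22, 68, 109], [20, 64, 104], [8, 41, 93], [14, 46, 95], [20, 63, 106], [25, 75, 115], [29, 103, 158]]
bd [[109, 137, 220], [108, 136, 220], [108, 136, 220], [108, 137, 221], [108, 138, 220], [108, 136, 220], [108, 136, 221], [108, 136, 220], [108, 135, 221]]
bstr [[112, 22, 213], [113, 5, 211], [111, 26, 204], [111, 17, 211], [113, 5, 212], [111, 37, 214], [115, 7, 211], [120, 5, 211], [113, 45, 216]]
rstr [[172, 13, 210], [115, 7, 212], [105, 10, 214], [1, 95, 223], [179, 52, 215], [174, 12, 208], [2, 148, 227], [2, 128, 226], [1, 87, 216]]
bcs [[114, 6, 211], [135, 2, 210], [120, 2, 211], [113, 5, 212], [120, 6, 212], [112, 26, 214], [110, 51, 216], [111, 71, 219], [110, 102, 222]]
hole [[18, 30, 197], [20, 53, 208], [19, 55, 207], [20, 33, 184], [20, 53, 205], [20, 53, 205], [19, 50, 197], [20, 53, 207], [19, 54, 208]]
```

```bash
sed -i 's/(a,110,60)/(a,75,60)/; s/V<70/V<118/; s/(S<60)&(V>190)/(S<28)\&(V>190)/' h.py
python3 - <<'E'
from h import *
im=cv2.cvtColor(cv2.imread('pics/top0.png'),cv2.COLOR_BGR2RGB);m=camera_model('top')
for c in H:
    print(c,'collar',*measure(im,m,c,'collar',(270,245,450,292)),'disc',*measure(im,m,c,'disc',(205,190,370,242)))
im=cv2.cvtColor(cv2.imread('pics/scene0.png'),cv2.COLOR_BGR2RGB);m=camera_model('scene')
for c in H:
    print(c,'collar',*measure(im,m,c,'collar',(205,200,370,245)),'disc',*measure(im,m,c,'disc',(280,248,460,295)))
E
```

```text
red collar [ 463.9 -136.3] 28.9 108.3 13 19.6 disc [597.5 -51.4] 38.0 -117.8 15 26.5
yellow collar [ 461.4 -239.6] 29.1 -67.0 7 19.3 disc [618.5 247.2] 37.7 119.5 10 27.4
green collar [464.1 -38.5] 28.0 92.5 15 19.0 disc [604.4  47.9] 37.0 -8.6 17 26.9
blue collar [467.8  61.8] 28.7 -62.0 14 18.3 disc [611.6 147.9] 38.0 -12.6 13 26.7
red collar [ 464.5 -138.3] 29.0 108.5 2 20.2 disc [598.5 -52.9] 38.6 -119.1 4 26.6
yellow collar [ 461.4 -239.9] 29.1 -47.2 26 5.0 disc [620.1 245.8] 38.5 126.4 21 24.3
green collar [469.5 -39.8] 28.8 106.0 10 19.2 disc [605.8  46.5] 38.4 -8.8 18 26.2
blue collar [471.8  61.1] 28.9 -75.2 8 19.0 disc [613. 146.] 38.7 -13.5 15 27.3
```

```bash
cat >> h.py <<'E'
def plan(x,y,z,yaw=None):
    s=read_state(); r,p,w=s['tool_rot']
    from scipy.spatial.transform import Rotation as Ro
    R=Ro.from_euler('xyz',[r,p,w]); t=R.inv().apply(np.array([x,y,z])-s['eef_pos'])/10
    y0=math.degrees(w); dy=0 if yaw is None else (yaw-y0+180)%360-180
    print('  at',s['eef_pos'].round(1),'yaw',round(y0,1),'q7',round(s['qpos'][6],2),'w',round(s['width'],1),'F',s['force'].round(1),'t',round(s['clock'],2),'\n  travel cm',t.round(2),'rz',round(-dy,1))
E
python3 -c "
from h import *
plan(455,-130,230,70)"
```

```text
at [ 204.8 -616.3  230.5] yaw 18.4 q7 -0.02 w 85.2 F [-0.2  0.2  0.4] t 0.1 
  travel cm [ 39.08 -38.26   0.11] rz -51.6
```

```bash
python3 -m jog '{"angular":[[0,0,0],[0,0,0],[0,0,0],[0,0,0],[0,0,0]],"travel":[[20,-21,0],[20,-21,0],[20,-21,0],[20,-21,0],[20,-21,0]],"fingers":[0,0,0,0,0]}'
python3 -m jog '{"angular":[[0,0,0],[0,0,0],[0,0,0],[0,0,0],[0,0,0]],"travel":[[20,-21,0],[20,-21,0],[20,-21,0],[20,-21,0],[20,-21,0]],"fingers":[0,0,0,0,0]}'
python3 - <<'E'
from h import *
im,m=shot('wrist');cv2.imwrite('pics/w1.png',im[:,:,::-1])
for c,n in dict(red=(464,-137),yellow=(461,-240),green=(466,-39),blue=(469,61)).items(): print(c,*measure(im,m,c,'collar',near=n))
for c,n in dict(red=(598,-52),yellow=(619,246.5),green=(605,47),blue=(612,147)).items():
    print(c,proj((*n,22),m))
    try: print(c,*measure(im,m,c,'disc',near=n))
    except Exception as e: print(e)
plan(461,-240,120,18.4)
E
```

```text
clock: 0.72
eef_pos: [329.6, -351.2, 231.1]
tool_rot: [-3.14, -0.0, 0.324]
force: [0.3, -0.9, 1.1]
width: 85.4
clock: 1.35
eef_pos: [453.0, -88.9, 231.3]
tool_rot: [-3.141, -0.0, 0.324]
force: [0.3, -1.2, 0.2]
width: 85.3
red [ 464.4 -136.7] 29.0 None 0 0
yellow [ 460.2 -239.9] 29.3 -4.1 467 2.9
green [468.  -38.3] 28.8 None 0 0
blue [470.2  63. ] 28.9 None 0 0
red [341.33685904  18.03138857]
red [597.7 -51.5] 38.2 None 0 0
yellow [ -42.35071583 -159.38863131]
need at least one array to concatenate
green [222.45876081 -36.99378375]
green [605.  48.] 38.0 None 0 0
blue [ 94.21543337 -96.23941697]
need at least one array to concatenate
  at [455.4 -84.  231.3] yaw 18.9 q7 -1.13 w 85.0 F [2.4 4.7 0.2] t 1.4 
  travel cm [-4.57 14.98 11.07] rz 0.5
```

View pics/w1.png

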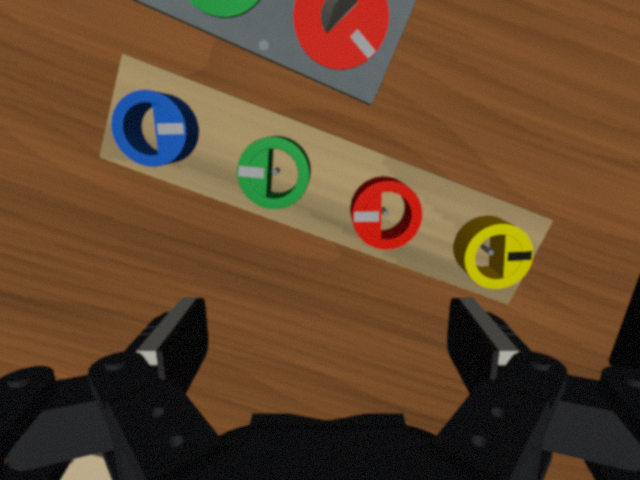

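```bash
sed -i 's/V<118/V<65/; s/(S<28)&(V>190)/(S<30)\&(V>140)/' h.py
python3 - <<'E'
from h import *
im=cv2.cvtColor(cv2.imread('pics/w1.png'),cv2.COLOR_BGR2RGB);m=camera_model('wrist')
h=cv2.cvtColor(im,cv2.COLOR_RGB2HSV)
print(h[216,366],h[256,517],h[172,250],h[255,497],h[45,362])
for c,n in dict(red=(464,-137),yellow=(461,-240),green=(466,-39),blue=(469,61)).items(): print(c,*measure(im,m,c,'collar',near=n))
print(*measure(im,m,'red','disc',near=(598,-52)))
E
```

```text
[ 90   2 158] [146  97  21] [110   5 161] [ 23 255  68] [ 90   3 158]
red [ 467.4 -131.1] 29.0 110.3 115 19.3
yellow [ 463.9 -234. ] 29.3 -60.4 113 16.1
green [470.4 -32.7] 28.9 105.0 146 19.5
blue [472.   68.9] 28.9 -69.8 149 19.5
[600.4 -45. ] 38.3 -117.3 184 26.3
```

```bash
python3 -m jog '{"angular":[[0,0,0],[0,0,0],[0,0,0],[0,0,0],[0,0,0]],"travel":[[-4.6,15,5],[-4.6,15,9],[-4.6,15,13],[-4.6,15,13],[-4.6,15,13]],"fingers":[0,0,0,0,0]}'
python3 -c "
from h import *
plan(460.5,-240,18,18.9)"
```

```text
clock: 2.02
eef_pos: [454.0, -249.8, 99.6]
tool_rot: [-3.139, 0.003, 0.318]
force: [1.1, 0.9, 0.2]
width: 85.5
  at [ 454.  -249.8   99.6] yaw 18.2 q7 -0.82 w 85.5 F [1.1 0.9 0.2] t 2.02 
  travel cm [ 0.95 -0.7   8.15] rz -0.7
```

```bash
python3 -m jog '{"angular":[[0,0,0],[0,0,0],[0,0,0]],"travel":[[0.9,-0.6,2],[0.9,-0.6,2],[0.9,-0.6,2]],"fingers":[0,0,0]}'
python3 -c "
from h import *
plan(460.5,-240,18,18.4)"
```

```text
clock: 2.4
eef_pos: [463.0, -240.3, 82.5]
tool_rot: [3.141, -0.001, 0.322]
force: [-0.4, -0.2, 0.3]
width: 85.2
  at [ 463.  -240.3   82.5] yaw 18.4 q7 -0.84 w 85.2 F [-0.4 -0.2  0.3] t 2.4 
  travel cm [-0.23 -0.11  6.45] rz 0.0
```

```bash
python3 - <<'E'
from h import *
im,m=shot('wrist');cv2.imwrite('pics/w2.png',im[:,:,::-1])
print(*measure(im,m,'yellow','collar',near=(460.5,-240)))
plan(460.5,-240,18,18.4)
E
```

```text
[ 460.6 -238.8] 29.2 -66.2 401 19.4
  at [ 462.9 -240.6   82.6] yaw 18.4 q7 -0.84 w 85.5 F [ 0.3 -0.3  1.3] t 2.45 
  travel cm [-0.22 -0.14  6.46] rz 0.0
```

View pics/w2.png

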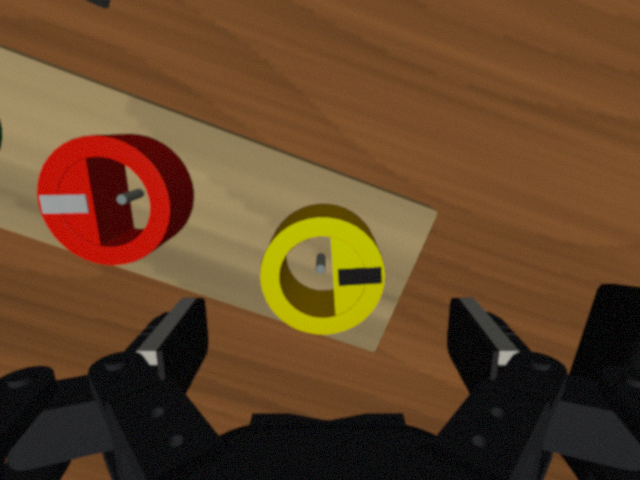

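```bash
python3 -m jog '{"angular":[[0,0,0],[0,0,0],[0,0,0],[0,0,0],[0,0,0]],"travel":[[-0.2,-0.2,4],[-0.2,-0.2,6.4],[-0.2,-0.2,6.4],[-0.2,-0.2,6.4],[-0.2,-0.2,6.4]],"fingers":[0,0,0,0,1]}'
python3 -m jog '{"angular":[[0,0,0],[0,0,0],[0,0,0],[0,0,0],[0,0,0]],"travel":[[0,0,0],[0,0,0],[0,0,0],[0,0,0],[0,0,0]],"fingers":[1,1,1,1,1]}'
python3 -c "
from h import *
plan(460.5,-240,18,18.4)"
```

```text
clock: 3.08
eef_pos: [460.8, -239.7, 18.6]
tool_rot: [3.14, -0.002, 0.321]
force: [-0.3, -0.1, 0.0]
width: 69.8
clock: 3.7
eef_pos: [460.6, -239.6, 18.9]
tool_rot: [3.14, -0.002, 0.32]
force: [-2.2, 0.8, 9.3]
width: 56.7
  at [ 460.6 -239.6   18.9] yaw 18.4 q7 -0.85 w 56.7 F [-2.2  0.8  9.3] t 3.7 
  travel cm [-0.03  0.04  0.09] rz -0.0
```

```bash
python3 -m jog '{"angular":[[0,0,0],[0,0,0],[0,0,-10],[0,0,-20],[0,0,-30]],"travel":[[0,0,-6],[0,0,-12],[4,-4,-16],[8,-9,-18],[12,-14,-18]],"fingers":[1,1,1,1,1]}'
python3 -c "
from h import *
plan(590,140,200,90)"
```

```text
clock: 4.32
eef_pos: [527.1, -78.9, 199.4]
tool_rot: [3.137, -0.002, 0.849]
force: [0.5, 0.9, -0.8]
width: 56.4
  at [527.1 -78.9 199.4] yaw 48.6 q7 -0.74 w 56.4 F [ 0.5  0.9 -0.8] t 4.33 
  travel cm [20.58 -9.75 -0.06] rz -41.4
```

```bash
python3 -m jog '{"angular":[[0,0,-10],[0,0,-20],[0,0,-30],[0,0,-40],[0,0,-41]],"travel":[[6,-1,-2],[12,-1,-4],[12,-1,-6],[12,-1,-6],[12,-1,-6]],"fingers":[1,1,1,1,1]}'
python3 -m jog '{"angular":[[0,0,0],[0,0,0]],"travel":[[0,0,0],[0,0,0]],"fingers":[1,1]}'
python3 - <<'E'
from h import *
im,m=shot('wrist');cv2.imwrite('pics/w3.png',im[:,:,::-1])
for c,n in dict(red=(598,-52),yellow=(619,246.5),green=(605,47),blue=(612,147)).items():
    try: print(c,proj((*n,22),m).round(),*measure(im,m,c,'disc',near=n))
    except Exception as e: print(e)
plan(619,247,120)
E
```

```text
clock: 4.95
eef_pos: [597.4, 16.4, 257.0]
tool_rot: [3.142, 0.0, 1.559]
force: [-0.3, -0.3, -0.6]
width: 56.7
clock: 5.2
eef_pos: [597.4, 16.3, 256.6]
tool_rot: [-3.141, 0.0, 1.558]
force: [0.7, -0.6, -0.3]
width: 56.7
red [329. 266.] [ 599.4 -120.5] 38.6 None 0 0
need at least one array to concatenate
green [335. 166.] [605.1  48.3] 38.4 -9.8 130 26.4
blue [342.  49.] [612.4 148.1] 38.6 -12.0 157 26.4
  at [597.5  16.4 256.6] yaw 89.3 q7 -0.29 w 56.1 F [-1.  -0.5 -0.5] t 5.25 
  travel cm [23.09  1.87 13.65] rz 0
```

View pics/w3.png

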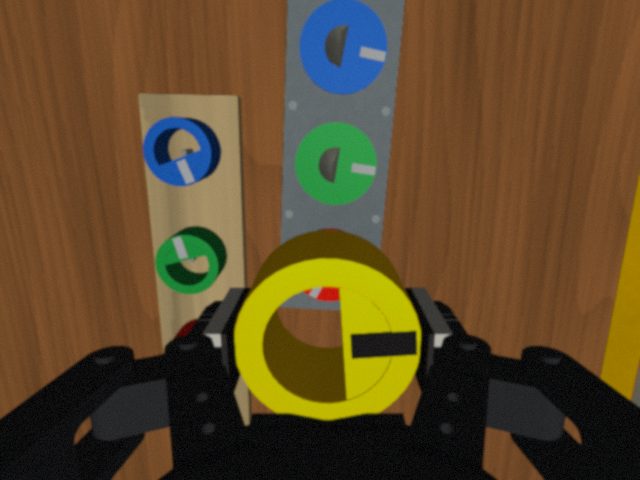

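```bash
sed -i "s/def measure(im,m,col,kind,roi=None,near=None,dark=None)/def measure(im,m,col,kind,roi=None,near=None,zt=None)/; s/^    hsv=cv2.cvtColor(im/    z=zt or z\n    hsv=cv2.cvtColor(im/" h.py
python3 - <<'E'
from h import *
im=cv2.cvtColor(cv2.imread('pics/w3.png'),cv2.COLOR_BGR2RGB);m=camera_model('wrist')
print(*measure(im,m,'yellow','collar',near=(597.5,16.4),zt=256.6+33))
E
python3 -m jog '{"angular":[[0,0,-10],[0,0,-20],[0,0,-30],[0,0,-40],[0,0,-50]],"travel":[[3,0,2],[6,0,4],[10,0,6],[10,0,6],[10,0,6]],"fingers":[1,1,1,1,1]}'
python3 -c "
from h import *
plan(680,190,200,200)"
```

```text
[597.4  17.1] 29.0 3.2 937 19.3
clock: 5.88
eef_pos: [598.5, 117.2, 196.2]
tool_rot: [-3.141, -0.0, 2.439]
force: [-0.4, -0.5, -1.1]
width: 57.2
  at [598.5 117.2 196.2] yaw 139.7 q7 0.24 w 57.2 F [-0.4 -0.5 -1.1] t 5.88 
  travel cm [-1.52 10.82 -0.39] rz -60.3
```

```bash
python3 -m jog '{"angular":[[0,0,0],[0,0,0],[0,0,0],[0,0,0],[0,0,0]],"travel":[[-2,5,0],[-4.3,10.6,0],[-4.3,10.6,0],[-4.3,10.6,0],[-4.3,10.6,0]],"fingers":[1,1,1,1,1]}'
python3 - <<'E'
from h import *
im,m=shot('wrist');cv2.imwrite('pics/w4.png',im[:,:,::-1])
for c,n in dict(yellow=(619.5,248),blue=(612.4,148)).items():
    try: print(c,proj((*n,22),m).round(),*measure(im,m,c,'disc',near=n))
    except Exception as e: print(e)
plan(619.5,248,120,207)
E
```

```text
clock: 6.5
eef_pos: [699.5, 168.0, 196.9]
tool_rot: [-3.14, 0.0, 2.432]
force: [0.9, -0.2, -0.6]
width: 56.5
yellow [339.  61.] [619.4 248. ] 38.4 119.7 213 26.5
blue [235. 144.] [612.4 148.1] 38.6 -12.9 178 26.4
  at [699.7 168.  197.1] yaw 139.4 q7 0.26 w 56.7 F [-0.1  0.5 -0.5] t 6.55 
  travel cm [11.3   0.86  7.71] rz -67.6
```

View pics/w4.png

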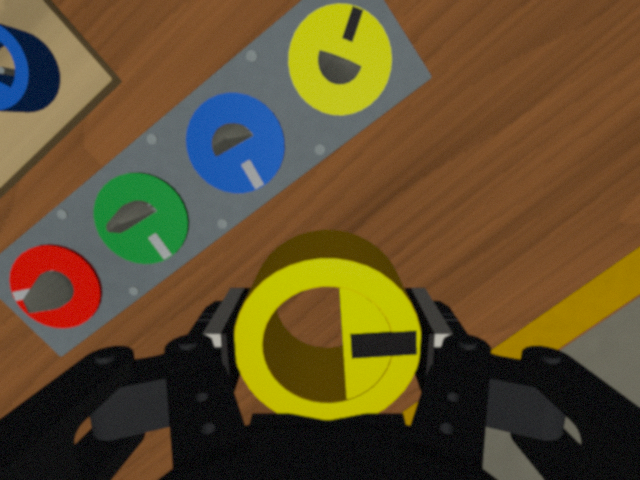

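```bash
python3 -m jog '{"angular":[[0,0,-10],[0,0,-20],[0,0,-30],[0,0,-40],[0,0,-50]],"travel":[[5,0,0],[11,0.8,2],[11.3,0.8,5],[11.3,0.8,7],[11.3,0.8,7]],"fingers":[1,1,1,1,1]}'
python3 -m jog '{"angular":[[0,0,-10],[0,0,-16.4],[0,0,-16.4],[0,0,-16.4]],"travel":[[0,0,0],[0,0,0],[0,0,0],[0,0,0]],"fingers":[1,1,1,1]}'
python3 -c "
from h import *
plan(619.4,248,24,205.8)"
```

```text
clock: 7.18
eef_pos: [618.5, 247.0, 125.4]
tool_rot: [-3.139, -0.003, -2.972]
force: [-0.0, -0.9, -0.2]
width: 56.5
clock: 7.68
eef_pos: [619.9, 248.2, 127.1]
tool_rot: [-3.141, 0.0, -2.694]
force: [0.0, 0.8, -0.6]
width: 56.6
  at [619.9 248.2 127.1] yaw -154.3 q7 1.02 w 56.6 F [ 0.   0.8 -0.6] t 7.67 
  travel cm [5.000e-02 1.000e-02 1.031e+01] rz -0.1
```

```bash
python3 -m jog '{"angular":[[0,0,0],[0,0,0],[0,0,0],[0,0,0],[0,0,0]],"travel":[[0,0,4],[0,0,6.5],[0,0,8],[0,0,9],[0,0,9]],"fingers":[1,1,1,1,1]}'
python3 -m jog '{"angular":[[0,0,0],[0,0,0],[0,0,0]],"travel":[[0,0,0.8],[0,0,1.4],[0,0,1.4]],"fingers":[1,1,1]}'
python3 -c "
from h import *
plan(619.4,248,23,205.8)"
```

```text
clock: 8.3
eef_pos: [619.8, 248.7, 36.5]
tool_rot: [3.141, -0.0, -2.692]
force: [0.7, 0.3, -0.8]
width: 56.8
clock: 8.68
eef_pos: [620.2, 248.8, 23.1]
tool_rot: [-3.141, 0.001, -2.692]
force: [-1.0, 0.5, 0.4]
width: 56.7
  at [620.2 248.8  23.1] yaw -154.2 q7 0.94 w 56.7 F [-1.   0.5  0.4] t 8.68 
  travel cm [ 0.11 -0.04  0.01] rz -0.0
```

```bash
python3 -m jog '{"angular":[[0,0,0],[0,0,0],[0,0,0],[0,0,0],[0,0,0]],"travel":[[0,0,0],[0,0,0],[0,0,0],[0,0,0],[0,0,-3]],"fingers":[0,0,0,0,0]}'
python3 -m jog '{"angular":[[0,0,0],[0,0,0],[0,0,0],[0,0,0],[0,0,0]],"travel":[[0,0,-5],[0,0,-10],[0,0,-14],[0,0,-14],[0,0,-14]],"fingers":[0,0,0,0,0]}'
python3 - <<'E'
from h import *
im,m=shot('wrist');cv2.imwrite('pics/w5.png',im[:,:,::-1])
print(*measure(im,m,'yellow','collar',near=(619.5,248),zt=56))
plan(468,-38.3,120,197)
E
```

```text
clock: 9.3
eef_pos: [618.3, 247.4, 50.7]
tool_rot: [-3.141, -0.005, -2.692]
force: [0.6, -0.6, 0.4]
width: 85.7
clock: 9.93
eef_pos: [619.6, 248.1, 192.2]
tool_rot: [-3.141, -0.001, -2.692]
force: [-1.0, -1.3, -1.1]
width: 85.4
[619.1 249. ] 30.1 121.3 139 19.2
  at [619.3 247.9 191.5] yaw -154.2 q7 1.07 w 85.4 F [ 0.4  0.2 -0.2] t 9.97 
  travel cm [ 26.06 -19.19   7.21] rz 8.8
```

View pics/w5.png

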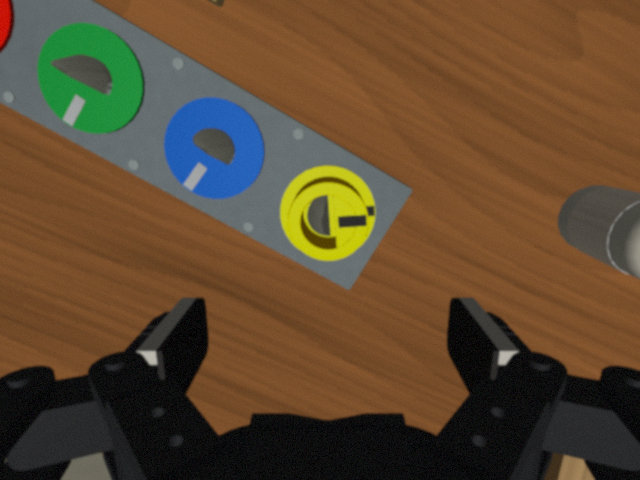

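```bash
python3 -m jog '{"angular":[[0,0,0],[0,0,0],[0,0,0],[0,0,0],[0,0,0]],"travel":[[5,-3.7,0],[10,-7.4,0],[15,-11,3],[20,-14.8,7],[24,-17.7,7]],"fingers":[0,0,0,0,0]}'
python3 -m jog '{"angular":[[0,0,0],[0,0,0],[0,0,0],[0,0,0]],"travel":[[2,-1.5,2],[2,-1.5,3],[2,-1.5,3],[2,-1.5,3]],"fingers":[0,0,0,0]}'
python3 - <<'E'
from h import *
im,m=shot('wrist');cv2.imwrite('pics/w6.png',im[:,:,::-1])
print(*measure(im,m,'green','collar',near=(468,-38.3)))
plan(468,-38.3,21)
E
```

```text
clock: 10.6
eef_pos: [479.3, -14.2, 120.6]
tool_rot: [3.139, -0.004, -2.691]
force: [0.9, -1.8, 0.0]
width: 85.5
clock: 11.1
eef_pos: [471.6, -33.0, 93.5]
tool_rot: [3.141, 0.002, -2.689]
force: [0.2, -0.3, 0.3]
width: 85.6
[467.4 -38.1] 28.9 101.5 387 19.3
  at [471.6 -33.2  93.6] yaw -154.1 q7 1.16 w 85.5 F [-0.2 -0.4  1.3] t 11.15 
  travel cm [ 0.56 -0.3   7.26] rz 0
```

```bash
python3 -m jog '{"angular":[[0,0,0],[0,0,0],[0,0,0],[0,0,0],[0,0,0]],"travel":[[0.6,-0.3,4],[0.6,-0.3,7.1],[0.6,-0.3,7.1],[0.6,-0.3,7.1],[0.6,-0.3,7.1]],"fingers":[0,0,0,0,1]}'
python3 -m jog '{"angular":[[0,0,0],[0,0,0],[0,0,0],[0,0,0],[0,0,0]],"travel":[[0,0,0],[0,0,0],[0,0,0],[0,0,0],[0,0,0]],"fingers":[1,1,1,1,1]}'
python3 -c "
from h import *
plan(605.2,48.3,150,-9.8+104.4)"
```

```text
clock: 11.78
eef_pos: [467.5, -39.9, 23.4]
tool_rot: [-3.141, 0.002, -2.692]
force: [0.1, -0.4, 0.1]
width: 69.6
clock: 12.4
eef_pos: [467.3, -40.1, 23.5]
tool_rot: [-3.14, 0.002, -2.692]
force: [-0.7, -0.4, 8.8]
width: 56.4
  at [467.3 -40.1  23.5] yaw -154.2 q7 1.0 w 56.4 F [-0.7 -0.4  8.8] t 12.4 
  travel cm [-16.29   1.95 -12.62] rz 111.2
```

```bash
python3 -m jog '{"angular":[[0,0,0],[0,0,0],[0,0,10],[0,0,20],[0,0,30]],"travel":[[0,0,-6],[0,0,-11],[-5,0.5,-12.6],[-10,1.2,-12.6],[-14,1.7,-12.6]],"fingers":[1,1,1,1,1]}'
python3 -m jog '{"angular":[[0,0,10],[0,0,20],[0,0,30],[0,0,40],[0,0,50]],"travel":[[0,0,0],[0,0,0],[0,0,0],[0,0,0],[0,0,0]],"fingers":[1,1,1,1,1]}'
python3 -c "
from h import *
plan(605.2,48.3,150,-9.8+104.4)"
```

```text
clock: 13.02
eef_pos: [586.8, 36.9, 149.3]
tool_rot: [3.141, 0.002, 3.062]
force: [-0.4, -0.5, -1.0]
width: 56.4
clock: 13.65
eef_pos: [584.9, 36.1, 148.6]
tool_rot: [3.141, -0.0, 2.19]
force: [0.3, 0.3, -0.9]
width: 56.3
  at [584.9  36.1 148.6] yaw 125.5 q7 0.13 w 56.3 F [ 0.3  0.3 -0.9] t 13.65 
  travel cm [-0.18  2.37 -0.14] rz 30.9
```

```bash
python3 -m jog '{"angular":[[0,0,10],[0,0,20],[0,0,31],[0,0,31],[0,0,31]],"travel":[[-0.2,2.4,0],[-0.2,2.4,0],[-0.2,2.4,2],[-0.2,2.4,3],[-0.2,2.4,3]],"fingers":[1,1,1,1,1]}'
python3 - <<'E'
from h import *
im,m=shot('wrist');cv2.imwrite('pics/w7.png',im[:,:,::-1]);s=read_state()
print(*measure(im,m,'green','collar',near=s['eef_pos'][:2],zt=s['eef_pos'][2]+28.5))
print(*measure(im,m,'blue','disc',near=(612.4,148)))
plan(605.2,48.3,28.5,-9.8+104.4)
E
```

```text
clock: 14.28
eef_pos: [605.0, 48.4, 117.6]
tool_rot: [-3.14, -0.0, 1.657]
force: [0.3, 0.2, -0.7]
width: 56.5
[605.   47.5] 29.0 -10.0 860 19.3
[612.5 148.2] 38.5 -12.0 405 26.4
  at [605.6  48.5 118.2] yaw 94.9 q7 -0.31 w 56.1 F [ 1.4  0.3 -0.8] t 14.32 
  travel cm [-0.02 -0.03  8.97] rz 0.3
```

Held green collar is centred and at −10.0°, which matches its post. Lowering.

```bash
python3 -m jog '{"angular":[[0,0,0],[0,0,0],[0,0,0],[0,0,0],[0,0,0]],"travel":[[0,0,3],[0,0,5.5],[0,0,7],[0,0,7.8],[0,0,7.8]],"fingers":[1,1,1,1,1]}'
python3 -m jog '{"angular":[[0,0,0],[0,0,0],[0,0,0]],"travel":[[0,0,0.7],[0,0,1.2],[0,0,1.2]],"fingers":[1,1,1]}'
python3 -c "
from h import *
plan(605.2,48.3,27.5,94.6)"
```

```text
clock: 14.95
eef_pos: [605.9, 48.5, 40.2]
tool_rot: [3.142, -0.0, 1.655]
force: [-0.1, 0.4, -1.1]
width: 56.7
clock: 15.32
eef_pos: [605.6, 48.4, 27.9]
tool_rot: [-3.141, 0.0, 1.654]
force: [-0.9, -0.5, -0.5]
width: 56.3
  at [605.6  48.4  27.9] yaw 94.8 q7 -0.36 w 56.3 F [-0.9 -0.5 -0.5] t 15.32 
  travel cm [-0.01 -0.04  0.04] rz 0.2
```

```bash
python3 -m jog '{"angular":[[0,0,0],[0,0,0],[0,0,0],[0,0,0],[0,0,0]],"travel":[[0,0,0],[0,0,0],[0,0,0],[0,0,0],[0,0,-3]],"fingers":[0,0,0,0,0]}'
python3 -m jog '{"angular":[[0,0,0],[0,0,0],[0,0,0],[0,0,0],[0,0,0]],"travel":[[0,0,-5],[0,0,-9],[0,-5,-11],[0,-11,-11],[0,-12,-11]],"fingers":[0,0,0,0,0]}'
python3 - <<'E'
from h import *
im,m=shot('wrist')
print('green',*measure(im,m,'green','collar',near=(605.5,48.3),zt=56))
print('blue',*measure(im,m,'blue','collar',near=(470.2,63)))
plan(470,63,90)
E
```

```text
clock: 15.95
eef_pos: [603.9, 48.1, 56.5]
tool_rot: [-3.137, 0.0, 1.654]
force: [0.5, -0.2, 0.3]
width: 85.3
clock: 16.58
eef_pos: [481.1, 37.4, 168.2]
tool_rot: [-3.137, 0.002, 1.655]
force: [0.6, 0.4, 0.5]
width: 85.3
green [605.6  46.5] 29.0 -7.0 205 19.4
blue [470.   63.6] 28.9 -71.1 196 19.5
  at [482.7  37.7 168.4] yaw 94.8 q7 -0.33 w 85.4 F [-0.9 -1.4 -0.4] t 16.62 
  travel cm [ 2.63 -1.03  7.84] rz 0
```

```bash
python3 -m jog '{"angular":[[0,0,0],[0,0,0],[0,0,0],[0,0,0],[0,0,0]],"travel":[[2.7,-1,4],[2.7,-1,7.8],[2.7,-1,7.8],[2.7,-1,7.8],[2.7,-1,7.8]],"fingers":[0,0,0,0,0]}'
python3 - <<'E'
from h import *
im,m=shot('wrist')
print('blue',*measure(im,m,'blue','collar',near=(470,63.3)))
plan(470,63.3,22)
E
```

```text
clock: 17.25
eef_pos: [475.5, 64.5, 91.4]
tool_rot: [3.139, -0.0, 1.653]
force: [0.0, 0.0, -0.0]
width: 85.3
blue [470.   63.5] 28.9 -70.9 350 19.2
  at [475.3  64.4  91.4] yaw 94.7 q7 -0.47 w 85.5 F [ 0.4 -1.6 -0.2] t 17.3 
  travel cm [-0.07 -0.55  6.93] rz 0
```

```bash
python3 -m jog '{"angular":[[0,0,0],[0,0,0],[0,0,0],[0,0,0],[0,0,0]],"travel":[[-0.1,-0.55,4],[-0.1,-0.55,6.8],[-0.1,-0.55,6.8],[-0.1,-0.55,6.8],[-0.1,-0.55,6.8]],"fingers":[0,0,0,0,1]}'
python3 -m jog '{"angular":[[0,0,0],[0,0,0],[0,0,0],[0,0,0],[0,0,0]],"travel":[[0,0,0],[0,0,0],[0,0,0],[0,0,0],[0,0,0]],"fingers":[1,1,1,1,1]}'
python3 -c "
from h import *
plan(612.4,148.1,130,153.3)"
```

```text
clock: 17.92
eef_pos: [469.6, 63.2, 23.4]
tool_rot: [3.139, -0.0, 1.654]
force: [0.9, -0.0, 0.5]
width: 69.4
clock: 18.55
eef_pos: [469.4, 63.1, 23.7]
tool_rot: [3.139, 0.0, 1.654]
force: [-2.0, -0.8, 11.5]
width: 56.3
  at [469.4  63.1  23.7] yaw 94.8 q7 -0.53 w 56.3 F [-2.  -0.8 11.5] t 18.55 
  travel cm [  7.28  14.98 -10.6 ] rz -58.5
```

```bash
python3 -m jog '{"angular":[[0,0,0],[0,0,0],[0,0,-10],[0,0,-20],[0,0,-30]],"travel":[[0,0,-5],[0,0,-10],[2.4,5,-11],[4.9,10,-11],[7.2,15,-11]],"fingers":[1,1,1,1,1]}'
python3 -m jog '{"angular":[[0,0,-10],[0,0,-20],[0,0,-28.5],[0,0,-28.5],[0,0,-28.5]],"travel":[[0,0,0],[0,0,0],[0,0,0],[0,0,1],[0,0,1]],"fingers":[1,1,1,1,1]}'
python3 - <<'E'
from h import *
im,m=shot('wrist');s=read_state()
print(*measure(im,m,'blue','collar',near=s['eef_pos'][:2],zt=s['eef_pos'][2]+28.3))
plan(612.4,148.1,28,153.3)
E
```

```text
clock: 19.18
eef_pos: [613.7, 147.9, 133.6]
tool_rot: [3.14, 0.001, 2.183]
force: [1.2, 0.9, -0.9]
width: 56.3
clock: 19.8
eef_pos: [611.2, 146.6, 121.2]
tool_rot: [-3.14, -0.001, 2.673]
force: [0.4, -0.3, -0.5]
width: 56.4
[611.1 146.6] 28.9 -11.3 805 17.5
  at [611.6 146.9 121.7] yaw 153.2 q7 0.33 w 56.4 F [ 0.1 -0.3 -0.6] t 19.85 
  travel cm [-0.03  0.15  9.37] rz -0.1
```

```bash
python3 -m jog '{"angular":[[0,0,0],[0,0,0],[0,0,0],[0,0,0],[0,0,0]],"travel":[[0,0.1,3],[0,0.1,5.5],[0,0.1,7.5],[0,0.1,8.2],[0,0.1,8.2]],"fingers":[1,1,1,1,1]}'
python3 -m jog '{"angular":[[0,0,0],[0,0,0],[0,0,0]],"travel":[[0,0,0.7],[0,0,1.2],[0,0,1.2]],"fingers":[1,1,1]}'
python3 -c "
from h import *
plan(612.4,148.1,28,153.3)"
```

```text
clock: 20.48
eef_pos: [612.5, 148.4, 40.1]
tool_rot: [-3.142, -0.0, 2.675]
force: [0.4, 0.8, -0.6]
width: 56.6
clock: 20.85
eef_pos: [612.6, 148.1, 28.1]
tool_rot: [-3.142, 0.0, 2.675]
force: [0.7, 0.1, -0.3]
width: 56.1
  at [612.6 148.1  28.1] yaw 153.3 q7 0.26 w 56.1 F [ 0.7  0.1 -0.3] t 20.85 
  travel cm [ 0.02 -0.01  0.01] rz -0.0
```

```bash
python3 -m jog '{"angular":[[0,0,0],[0,0,0],[0,0,0],[0,0,0],[0,0,0]],"travel":[[0,0,0],[0,0,0],[0,0,0],[0,0,0],[0,0,-3]],"fingers":[0,0,0,0,0]}'
python3 -m jog '{"angular":[[0,0,0],[0,0,0],[0,0,10],[0,0,20],[0,0,30]],"travel":[[0,0,-5],[0,0,-10],[0,0,-11],[0,0,-11],[0,0,-11]],"fingers":[0,0,0,0,0]}'
python3 - <<'E'
from h import *
im,m=shot('wrist');
print('blue',*measure(im,m,'blue','collar',near=(612.4,148.1),zt=56))
plan(464.4,-160,150,95)
E
```

```text
clock: 21.48
eef_pos: [610.7, 147.4, 56.4]
tool_rot: [-3.138, -0.003, 2.675]
force: [-0.1, 0.8, 0.7]
width: 85.4
clock: 22.1
eef_pos: [612.5, 148.1, 168.6]
tool_rot: [3.141, 0.0, 2.146]
force: [0.0, -0.0, -0.2]
width: 85.5
blue [612.8 147.6] 30.1 -11.7 185 19.3
  at [612.4 148.3 168.6] yaw 122.7 q7 -0.07 w 85.7 F [-0.5  1.   0.3] t 22.15 
  travel cm [-17.96 -29.11   1.85] rz 27.7
```

```bash
python3 -m jog '{"angular":[[0,0,8],[0,0,16],[0,0,24],[0,0,28],[0,0,28]],"travel":[[-3,-4.9,0],[-6,-9.8,0],[-9,-14.6,0],[-12,-19.5,0],[-15,-24.3,2]],"fingers":[0,0,0,0,0]}'
python3 -m jog '{"angular":[[0,0,0],[0,0,0],[0,0,0],[0,0,0]],"travel":[[-5,-2.5,2],[-5,-2.5,3],[-5,-2.5,3],[-5,-2.5,3]],"fingers":[0,0,0,0]}'
python3 - <<'E'
from h import *
im,m=shot('wrist');cv2.imwrite('pics/w8.png',im[:,:,::-1])
print('red',*measure(im,m,'red','collar',near=(464.4,-136.7)))
print('reddisc',*measure(im,m,'red','disc',near=(597.8,-51.6)))
plan(464.4,-136.7,90,95)
E
```

```text
clock: 22.78
eef_pos: [492.2, -112.1, 149.2]
tool_rot: [3.138, 0.001, 1.665]
force: [0.3, -1.1, -0.1]
width: 85.4
clock: 23.28
eef_pos: [472.6, -161.0, 118.7]
tool_rot: [3.14, -0.001, 1.666]
force: [-0.2, 0.3, 0.3]
width: 85.7
red [ 464.5 -136.5] 29.0 109.7 338 19.5
reddisc [598.1 -51.5] 38.6 -117.9 379 26.3
  at [ 472.6 -161.   118.8] yaw 95.5 q7 -0.02 w 85.3 F [-0.3  0.  -0.7] t 23.32 
  travel cm [ 2.5  -0.59  2.88] rz 0.5
```

```bash
python3 -m jog '{"angular":[[0,0,0],[0,0,0],[0,0,0],[0,0,0]],"travel":[[2.5,-0.6,1],[2.5,-0.6,3],[2.5,-0.6,3],[2.5,-0.6,3]],"fingers":[0,0,0,0]}'
python3 - <<'E'
from h import *
im,m=shot('wrist')
print('red',*measure(im,m,'red','collar',near=(464.4,-136.7)))
plan(464.4,-136.7,22)
E
```

```text
clock: 23.82
eef_pos: [463.9, -138.0, 88.8]
tool_rot: [3.14, 0.0, 1.664]
force: [1.1, -0.1, 0.4]
width: 85.6
red [ 464.5 -136.7] 29.0 109.5 422 19.4
  at [ 463.9 -138.2   88.9] yaw 95.3 q7 -0.1 w 85.7 F [-0.1 -0.4  0.5] t 23.88 
  travel cm [0.15 0.05 6.69] rz 0
```

```bash
python3 -m jog '{"angular":[[0,0,0],[0,0,0],[0,0,0],[0,0,0],[0,0,0]],"travel":[[0.15,0.05,4],[0.15,0.05,6.6],[0.15,0.05,6.6],[0.15,0.05,6.6],[0.15,0.05,6.6]],"fingers":[0,0,0,0,1]}'
python3 -m jog '{"angular":[[0,0,0],[0,0,0],[0,0,0],[0,0,0],[0,0,0]],"travel":[[0,0,0],[0,0,0],[0,0,0],[0,0,0],[0,0,0]],"fingers":[1,1,1,1,1]}'
python3 -c "
from h import *
plan(598,-51.5,130,-132.1)"
```

```text
clock: 24.5
eef_pos: [464.4, -137.0, 23.4]
tool_rot: [3.139, 0.001, 1.663]
force: [0.4, 0.1, -0.2]
width: 70.1
clock: 25.12
eef_pos: [464.2, -137.1, 23.6]
tool_rot: [3.14, 0.001, 1.663]
force: [-1.3, -0.3, 10.2]
width: 56.4
  at [ 464.2 -137.1   23.6] yaw 95.3 q7 -0.17 w 56.4 F [-1.3 -0.3 10.2] t 25.12 
  travel cm [  7.28  14.14 -10.62] rz -132.6
```

```bash
python3 -m jog '{"angular":[[0,0,0],[0,0,0],[0,0,-10],[0,0,-20],[0,0,-30]],"travel":[[0,0,-5],[0,0,-10],[2.4,4.7,-11],[4.9,9.4,-11],[7.2,14.1,-11]],"fingers":[1,1,1,1,1]}'
python3 -m jog '{"angular":[[0,0,-10],[0,0,-20],[0,0,-30],[0,0,-40],[0,0,-50]],"travel":[[0,0,0],[0,0,0],[0,0,0],[0,0,0],[0,0,0]],"fingers":[1,1,1,1,1]}'
python3 -m jog '{"angular":[[0,0,-10],[0,0,-20],[0,0,-30],[0,0,-40],[0,0,-50]],"travel":[[0,0,0],[0,0,0],[0,0,0],[0,0,0],[0,0,0]],"fingers":[1,1,1,1,1]}'
python3 - <<'E'
from h import *
im,m=shot('wrist');s=read_state()
print(*measure(im,m,'red','collar',near=s['eef_pos'][:2],zt=s['eef_pos'][2]+28.3))
plan(598,-51.5,120,-132.1)
E
```

```text
clock: 25.75
eef_pos: [598.7, -51.6, 133.5]
tool_rot: [3.141, 0.001, 2.192]
force: [0.1, 0.4, -0.6]
width: 56.4
clock: 26.38
eef_pos: [597.1, -52.5, 132.6]
tool_rot: [-3.141, 0.0, 3.065]
force: [-1.1, -0.0, -0.7]
width: 56.1
clock: 27.0
eef_pos: [597.1, -52.7, 132.6]
tool_rot: [-3.141, -0.0, -2.346]
force: [-1.2, -0.3, -0.1]
width: 56.3
[597.4 -52.4] 29.0 -120.9 962 19.5
  at [597.  -52.8 132.3] yaw -134.2 q7 1.67 w 56.0 F [-0.9 -1.  -0.7] t 27.05 
  travel cm [-0.16  0.02  1.23] rz -2.1
```

```bash
python3 -m jog '{"angular":[[0,0,-2.5],[0,0,-2.5],[0,0,-2.5],[0,0,-2.5],[0,0,-2.5]],"travel":[[-0.15,0,3],[-0.15,0,6],[-0.15,0,8],[-0.15,0,9.2],[-0.15,0,9.2]],"fingers":[1,1,1,1,1]}'
python3 -m jog '{"angular":[[0,0,0],[0,0,0],[0,0,0]],"travel":[[0,0,0.7],[0,0,1.25],[0,0,1.25]],"fingers":[1,1,1]}'
python3 -c "
from h import *
plan(598,-51.5,28,-132.1)"
```

```text
clock: 27.68
eef_pos: [598.1, -51.0, 39.8]
tool_rot: [3.141, -0.001, -2.308]
force: [-0.7, 1.0, 0.0]
width: 56.3
clock: 28.05
eef_pos: [598.5, -51.0, 27.8]
tool_rot: [-3.141, 0.0, -2.308]
force: [0.5, -0.1, -0.3]
width: 56.5
  at [598.5 -51.   27.8] yaw -132.2 q7 1.58 w 56.5 F [ 0.5 -0.1 -0.3] t 28.05 
  travel cm [ 0.07  0.01 -0.02] rz -0.1
```

```bash
python3 -m jog '{"angular":[[0,0,0],[0,0,0],[0,0,0],[0,0,0],[0,0,0]],"travel":[[0,0,0],[0,0,0],[0,0,0],[0,0,0],[0,0,-3]],"fingers":[0,0,0,0,0]}'
python3 -m jog '{"angular":[[0,0,0],[0,0,0],[0,0,0],[0,0,0],[0,0,0]],"travel":[[0,0,-5],[0,0,-10],[5,0,-15],[10,0,-18],[12,0,-18]],"fingers":[0,0,0,0,0]}'
python3 -m jog '{"angular":[[0,0,0],[0,0,0],[0,0,0],[0,0,0],[0,0,0]],"travel":[[5,3,0],[10,6,0],[14,8,0],[14,8,0],[14,8,0]],"fingers":[0,0,0,0,0]}'
python3 - <<'E'
from h import *
P=dict(red=(598,-51.5),yellow=(619.4,248),green=(605.2,48.3),blue=(612.4,148.1))
im,m=shot('top');cv2.imwrite('pics/top9.png',cv2.resize(im[180:260,200:380],None,fx=4,fy=4)[:,:,::-1])
im,m=shot('scene');cv2.imwrite('pics/scene9.png',cv2.resize(im[190:320,260:480],None,fx=3.5,fy=3.5)[:,:,::-1])
for c in P: print(c,*measure(im,m,c,'placed',near=P[c]))
plan(*read_state()['eef_pos'])
E
```

```text
clock: 28.68
eef_pos: [596.6, -51.4, 56.1]
tool_rot: [3.139, -0.003, -2.308]
force: [-0.1, -0.3, 0.3]
width: 85.5
clock: 29.3
eef_pos: [517.1, -142.3, 239.8]
tool_rot: [-3.138, -0.0, -2.31]
force: [0.3, -0.3, 0.2]
width: 85.4
clock: 29.92
eef_pos: [365.2, -189.8, 238.1]
tool_rot: [-3.14, 0.001, -2.308]
force: [1.4, -0.3, -0.2]
width: 85.5
red [597.9 -53.1] 30.3 -104.8 8 13.1
yellow [618.7 246.5] 29.4 120.1 9 19.0
green [606.8  45. ] 30.1 -6.8 15 18.6
blue [612.7 146.9] 30.1 -14.7 14 19.2
  at [ 365.8 -189.2  238. ] yaw -132.1 q7 2.11 w 85.5 F [-0.4  0.5 -0.8] t 30.02 
  travel cm [0. 0. 0.] rz 0
```

View pics/top9.png

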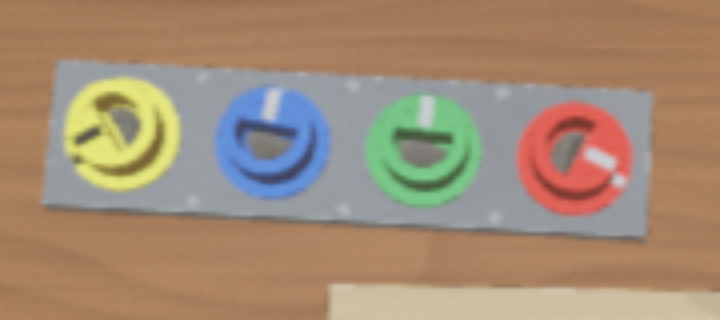

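View pics/scene9.png

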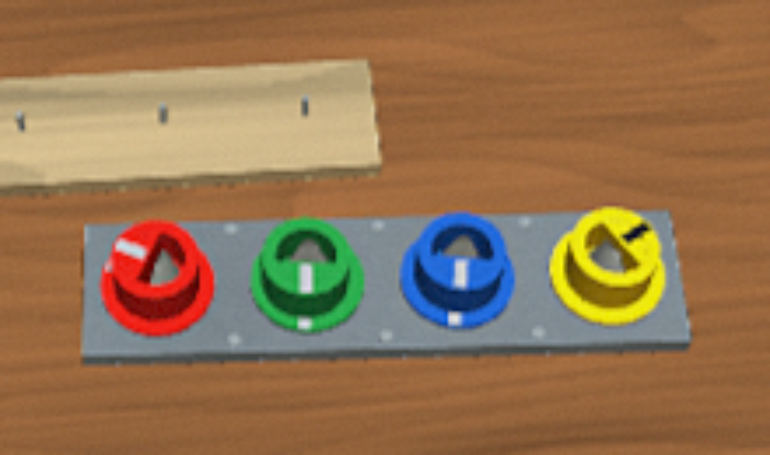

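All four collars sit level on their own discs with their stripes lined up, and the gripper is clear. Handing in.

```bash
python3 -m jog '{"angular":[[0,0,0],[0,0,0],[0,0,0]],"travel":[[0,0,0],[0,0,0],[0,0,0]],"fingers":[0,0,0]}'; python3 -c "
from cell import *
print(finish_job())"
```

```text
clock: 30.4
eef_pos: [364.6, -189.5, 237.6]
tool_rot: [3.141, 0.0, -2.307]
force: [0.8, 0.9, 0.1]
width: 85.6
the job is handed in; nothing more can be done
None
```

I moved all four collars to the posts of their own colour, turned them to match, lowered them fully and released them. I handed the job in at about 30 s of the 112 s allowed; `finish_job()` reports no verdict.

- **Position:** the last camera check put the collar centres within about 2 mm of their post axes. Green read about 3.7 mm off, at an oblique angle; the closer wrist view had it at about 2 mm.
- **Fit:** the final pictures show all four upright on their discs with their stripes in line. No contact force showed while lowering.
- **A reading that disagreed:** the last check gave the red collar's stripe as −105° against the post's −118°. It came from only 8 pixels. Red was held at −121° just before I turned it about 2° and lowered it, and both final pictures show its stripes lined up.
- **Bystanders:** the arm did not go near the glue bottle or the drill battery, and I felt no unexpected contact. I did not re-measure their positions at the end.

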